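# Hang the pouch templates on the peg stand

### The job

The two templates of the pouch pattern belong together on the peg of the steel stand: take the wide one with the sloping shoulders out of the grooved wooden block and hang it on the peg by its hole, then hang the round one on the same peg, in front of it (nearer the peg's free end). Let both hang freely and come to rest, leave the straight strap template standing in its groove, and do not push about or tip over the other things on the bench.

Things in the scene. Friction and masses are not known exactly. Their poses are not given: they have to be found in the camera images.
- wide: Wide template: rigid white plastic plate 6 mm thick, 160 mm tall, 130 g; 150 mm wide up to 60 mm height, then shoulders slope in to a 60 mm wide tab (98 to 160 mm height). Starts upright in a groove of the block. Origin: centre of lower edge; x = plate normal (both faces alike), y = along its width, z = up to the tab. Pinch it across its thickness at the tab's top edge, above the hole.
- wide_hole (a point): Centre of the round hole (33 mm diameter, through the plate) in the wide template's tab: 120 mm above its lower edge, 40 mm below its top edge, so the tab reaches 23 mm above the hole. Axes as wide.
- round: The round template: same white plastic, 6 mm thick, 137 mm tall, 70 g: a disc of 76 mm diameter with a small flat foot, and on top the same 60 mm wide tab. Starts upright in a groove of the block. Origin: centre of its lower edge; axes as wide.
- round_hole (a point): Centre of the round hole (33 mm diameter) in the round template's tab: 97 mm above its lower edge and 40 mm below its top edge. Axes as round.
- strap: The strap template, to be left alone: same white plastic, 6 mm thick, a straight strip 60 mm wide and 170 mm tall with the same hole 40 mm below its top edge. Stands in the third groove. Origin: centre of its lower edge; axes as wide.
- block: Fixed dark wooden block 190 x 130 x 50 mm (x, y, z) with three open-ended grooves along y, 60 mm apart (at x = -60, 0, +60 mm), each 8.5 mm wide and 40 mm deep; one template stands in each, in any order. Origin: centre of its underside.
- stand: Fixed steel peg stand: flat base 130 x 120 x 12 mm (x from -95 to +35 mm), a round upright post 16 mm in diameter whose top is 208 mm high, and from the post's top one level round peg. Origin: foot of the post's axis; z up; the peg points along this body's -x (roughly towards the robot).
- peg_mid (a point): Middle of the peg's axis, 200 mm above the bench, 65 mm from the post's axis. Axes as stand: -x points to the free end. The peg is 10 mm thick and runs level 65 mm either way from here; an upturned lip at the free end, out to 76 mm from here, rises to 13 mm above the peg's axis. A template hangs with its hole centre about 11 mm below the peg's axis.
- hammer: Hammer lying on the bench, 240 mm long, bystander. Origin on its underside, handle along its x.
- spool: Dark thread spool, 64 mm diameter, 55 mm tall, standing, bystander. Origin: centre of its underside.
- mug: White mug, 80 mm diameter, 92 mm tall, bystander. Origin: centre of its underside.
- glue: White bottle with a red cap, 60 mm diameter, 150 mm tall, bystander. Origin: centre of its underside.
- wax: Aluminium tin, 70 mm diameter, 50 mm tall, bystander. Origin: centre of its underside.
- knife: Small hand tool with a yellow handle, 170 mm long, lying, bystander.
Not all that is in view belongs to the job. Leave any blue look-alike of the stand alone. What is shaped like the wide but black is not meant.

How it is judged (in metres and radians):
On the way, in this order (a step that is already met when the one before it is completed fails the run):
1. the wide template hangs on the peg, released, with the round one not yet on it (x of wide_hole in the frame of peg_mid between -0.063 and 0.058 m and y of wide_hole in the frame of peg_mid between -0.012 and 0.012 m and z of wide_hole in the frame of peg_mid between -0.02 and -0.003 m and contact force between the fingers and wide below 0.05 N and horizontal distance between round_hole and peg_mid above 0.12 m), for 0.2 s.
2. the round template hangs on the peg, released (x of round_hole in the frame of peg_mid between -0.063 and 0.058 m and y of round_hole in the frame of peg_mid between -0.012 and 0.012 m and z of round_hole in the frame of peg_mid between -0.02 and -0.003 m and contact force between the fingers and round below 0.05 N), for 0.2 s.
At the end, for the whole second after the job is handed in: Both templates hang released and about still, the peg through their holes (hole centre within 12 mm sideways of the peg's axis, 3 to 20 mm below it, between post and lip), the round one nearer the free end; the strap template stands in its groove, moved under 30 mm (all of step 2 and x of wide_hole in the frame of peg_mid between -0.063 and 0.058 m and y of wide_hole in the frame of peg_mid between -0.012 and 0.012 m and z of wide_hole in the frame of peg_mid between -0.02 and -0.003 m and contact force between the fingers and wide below 0.05 N and ((x of stand in the frame of wide above 0 m and x of round_hole in the frame of wide below 0 m) or (x of stand in the frame of wide below 0 m and x of round_hole in the frame of wide above 0 m)) and linear speed of each of wide, round below 0.1 m/s and angular speed of each of wide, round below 1 rad/s and distance of strap from where it was at the start of the episode below 0.03 m and angle between strap's own z axis and vertical below 0.2 rad); the robot touches nothing.
It fails at once if a bystander on the bench is pushed more than 50 mm (distance of any of hammer, spool, mug, glue, wax, knife from where it was at the start of the episode above 0.05 m).
It fails at once if the mug, bottle, spool or tin is tipped over (angle between any of mug, glue, spool, wax's own z axis and vertical above 0.5 rad).
It fails at once if the strap template is moved more than 30 mm (distance of strap from where it was at the start of the episode above 0.03 m).
It also fails if it takes over 72 s, if anything falls off the work surface, if the arm or the gripper's body presses on something with over 40 N, if the wrist force passes 120 N, or if a joint passes its speed limit or range.

### The arm

A 6-joint arm with a two-finger parallel gripper is mounted at the origin on the work surface. World frame = base frame: x ahead of the robot, y to its left, z up, the work surface at z = 0. Lengths are in mm, angles in rad, forces in N, time in s.
With the tool pointing down it reaches from about 325 to 850 mm from the base axis. Payload 15.5 kg.
Tool frame: the origin (TCP) lies on the centre line of the jaws, within the pads' length; the fingertips stand 22 mm ahead of it and the grasp point (between the pads) lies 3 mm ahead of it; z points along the fingers, y is the line along which they close (so a half turn about z gives the same grasp; the last joint's range is limited). The gripper opens to 91 mm and grips with 3 to 60 N. Pads are 32 mm wide; open, the fingers measure 118 mm over their backs; the gripper's body (76 mm by 178 mm) begins 60 mm behind the grasp point.
Start: joints at [-1.381, 0.494, 1.345, -0, 1.302, -0.096], TCP at [176.204, -599.649, 235.915] pointing down, gripper open.
Joint ranges: [-2.91, 2.91], [-0.82, 2.16], [0.22, 2.67], [-1.22, 4.37], [0.12, 2.79], [-3.08, 3.08]. Speed limits (rad/s): [1.89, 1.89, 2.57, 3.01, 3.01, 3.01].

### API

Orientations are given as a rotation vector (axis times angle).
In Python, from bench import env, imaging gives the robot as it stands.
- The arm moves only by the tool jog_arm, never from a script. Its argument "deltas" is a list of rows, each an object of numbers: "dx", "dy", "dz": the shift along the world's x, y, z in m; "wx", "wy", "wz": the turn, a rotation vector about the world's x, y, z in rad; "claw": the closure, from 0 (fully open) to 1 (shut). A call has 1 to 20 rows; each row is the pose to reach, as a shift and turn from the pose commanded when the call began; what a row does not reach only later rows make up. A row lasts 1/10 s, in which the tool goes at most 50 mm and 8.59 degrees, less where a joint would pass 70% of its speed; a pose out of reach is approached as far as the arm can. A call with a gripper value outside its range is refused whole. The fingers move at their own pace and stop on an object; the grip force is fixed at half the most. Time passes only in rows, so rows that repeat a pose let the fingers close. It gives the time, the measured TCP pose, the force, the opening and the grip force at its end, in the units of the state.
- env.get_obs(): the state, without advancing time (a new reading comes with each control period).
- imaging.get_image(name): name is "scene" or "side" or "wrist"; returns (picture, depth): 480x640x3 uint8, red, green, blue; 480x640 float32, mm along the optical axis (not along the pixel's ray), 0 where there is no reading.
- imaging.camera_info(name): a dict with "intrinsics" (3x3 intrinsics, pixels), "distortion" ([k1, k2, p1, p2, k3] as OpenCV has them; the pictures are not rectified), "origin" and "attitude" of the camera in the world; the wrist camera has in their place "T_tool_cam" (4x4, takes a point from camera to tool coordinates, whose origin is the TCP and whose axes are the flange's). Camera axes: x right, y up, looking along -z (the intrinsics and any distortion apply to the point x, -y, -z); pixel columns grow to the right and rows downward; lengths in mm; the calibration is good to about 2 mm. A picture is of the moment at which its call begins: read the wrist's pose just before it. camera_info takes no time and is no camera call.
- env.hand_in(): hands the job in; it is judged then, once.
The state is a dict: "time": time; "joints": joint angles; "joint_velocities": joint speeds; "joint_torque": joint torques, N m; "position": TCP position; "orientation": TCP orientation; "wrist_force": force on the tool from outside, world axes, zero at the start; "ft_torque": the same for the moment, N m; "grip_width": finger opening in mm; "finger_force": force on a finger pad.
Only numpy, scipy, OpenCV 4.12 (cv2) and the standard library are available. Lean on these libraries where they do the work, as an engineer would, in place of code of your own. Each camera call takes 0.05 s, during which the arm holds its last target. There are 200 camera calls.

## Working session

There is one attempt and no reset: what is moved stays moved. The work goes in short steps, Python scripts to look and compute and a tool call to move; the robot and the scene stay as the last step left them, time stands still between calls to the robot, and variables do not carry over. Pictures are saved under pics/ and viewed, at most 10 in all, crops included, and the job is handed in when it is done.

Besides the shell and the picture viewer there is one more tool, called after ">>>" as name(argument=value, ...) on one line, values as JSON. jog_arm: Moves the arm, as the interface text tells. Its arguments: {"type":"object","properties":{"deltas":{"type":"array","items":{"type":"object","properties":{"dx":{"type":"number"},"dy":{"type":"number"},"dz":{"type":"number"},"wx":{"type":"number"},"wy":{"type":"number"},"wz":{"type":"number"},"claw":{"type":"number"}}}}},"required":["deltas"]}

```bash
mkdir -p pics
cat > h.py <<'E'
import numpy as np, cv2
from scipy.spatial.transform import Rotation as R
from bench import env, imaging
def T_world(name,obs=None):
    ci=imaging.camera_info(name); T=np.eye(4)
    if name=='wrist':
        T[:3,:3]=R.from_rotvec(obs['orientation']).as_matrix(); T[:3,3]=obs['position']
        return T@np.array(ci['T_tool_cam'])
    a=np.array(ci['attitude']); T[:3,:3]=a if a.shape==(3,3) else R.from_rotvec(a).as_matrix()
    T[:3,3]=ci['origin']; return T
def shot(name,tag):
    obs=env.get_obs(); im,d=imaging.get_image(name)
    np.savez('pics/'+tag+'.npz',im=im,d=d,T=T_world(name,obs),K=np.array(imaging.camera_info(name)['intrinsics']),D=np.array(imaging.camera_info(name)['distortion']))
    cv2.imwrite('pics/'+tag+'.png',im[:,:,::-1]); return im,d
def cloud(tag):
    z=np.load('pics/'+tag+'.npz'); d=z['d']; h,w=d.shape
    v,u=np.mgrid[:h,:w]; p=cv2.undistortPoints(np.stack([u,v],-1).reshape(-1,1,2).astype(float),z['K'],z['D']).reshape(h,w,2)
    c=np.stack([p[...,0]*d,-p[...,1]*d,-d],-1); P=c@z['T'][:3,:3].T+z['T'][:3,3]
    P[d==0]=np.nan; return P,z['im']
E
python3 - <<'E'
from h import *
for n in('scene','side'):
    print(imaging.camera_info(n)); shot(n,n+'0')
print(env.get_obs())
E
```

```text
{'intrinsics': array([[592.10472558,   0.        , 315.47917361],
       [  0.        , 592.10472558, 246.04398491],
       [  0.        ,   0.        ,   1.        ]]), 'distortion': array([0.00576997, 0.        , 0.        , 0.        , 0.        ]), 'origin': array([1415.50264243,  -35.61087067, 1543.4751532 ]), 'attitude': array([0.48675192, 0.38136702, 1.34450308])}
{'intrinsics': array([[580.98075946,   0.        , 320.63975454],
       [  0.        , 580.98075946, 237.18204152],
       [  0.        ,   0.        ,   1.        ]]), 'distortion': array([0.00058955, 0.        , 0.        , 0.        , 0.        ]), 'origin': array([-141.00884449, -683.18715917, 1446.06044076]), 'attitude': array([ 0.65801136, -0.2423724 , -0.65325605])}
{'time': 0.1, 'joints': array([-1.38051299e+00,  4.94115963e-01,  1.34600834e+00, -4.36522711e-06,
        1.30252548e+00, -9.55259331e-02]), 'joint_velocities': array([-0.00081921, -0.00221949, -0.00164104,  0.00042254,  0.00107737,
        0.00020732]), 'joint_torque': array([ 9.12336218e-04, -8.80243993e+01, -3.82543337e+01,  7.08876690e-02,
        4.82157245e-02, -2.53972826e-05]), 'position': array([ 176.1389624 , -599.35966234,  235.42165968]), 'orientation': array([-3.10852359e+00, -4.47273113e-01,  8.52186568e-05]), 'wrist_force': array([-0.52117328,  0.25340825,  0.62595024]), 'ft_torque': array([ 0.00071406, -0.04636308, -0.00028731]), 'finger_force': 0.0, 'grip_width': 91.47647739461262}
```

View pics/scene0.png

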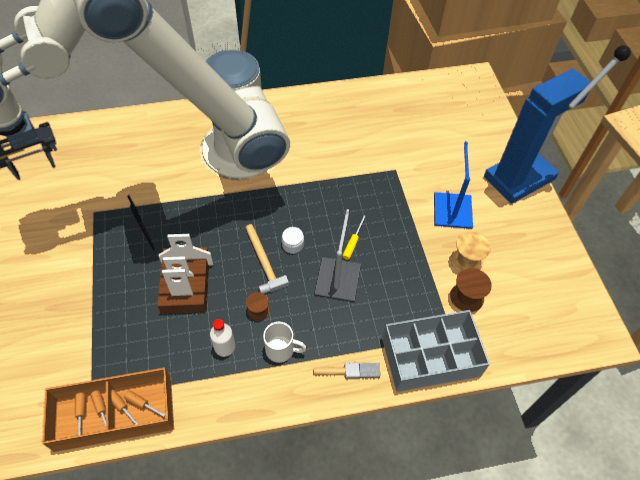

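View pics/side0.png

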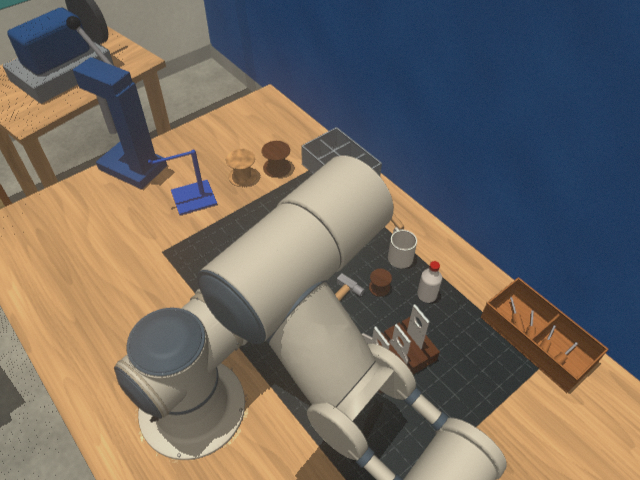

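The scene view shows the block around (185,285), with the wide template at (185,250) and two others at about (178,275). The steel stand is at (338,280), with its peg running up the image to about (347,212). The black decoy is at (140,222). In the side view the arm hides the stand. Next I'll enlarge the scene view and get positions from depth.

Run:
```python
from h import *
P,im=cloud('scene0')
a=cv2.resize(im[215:325,125:245],None,fx=4,fy=4,interpolation=cv2.INTER_CUBIC)
b=cv2.resize(im[200:310,305:385],None,fx=4,fy=4,interpolation=cv2.INTER_CUBIC)
cv2.imwrite('pics/crop0.png',np.hstack([a,b])[:,:,::-1])
for n,(u,v) in dict(bench=(300,320),woodR=(205,308),postL=(335,288)).items(): print(n,P[v,u].round())
# points above 60mm near block
for n,(u0,u1,v0,v1,zl) in dict(block=(125,245,215,325,55),stand=(318,362,200,300,185)).items():
    Q=P[v0:v1,u0:u1].reshape(-1,3); uv=np.mgrid[v0:v1,u0:u1].reshape(2,-1).T
    m=(Q[:,2]>zl)&(Q[:,2]<230); q=Q[m]; print(n,len(q),q.min(0).round(),q.max(0).round())
    np.save('pics/'+n+'.npy',q)
q=np.load('pics/stand.npy'); print(q[::max(1,len(q)//25)].round())
q=np.load('pics/block.npy')
h,e=np.histogram(q[:,0],bins=np.arange(q[:,0].min(),q[:,0].max()+8,8)); print(list(zip(e.round(),h)))
```

```text
bench [685.  84.  -1.]
woodR [ 609. -178.   21.]
postL [609. 202.  14.]
block 1644 [ 277. -355.   55.] [ 734. -123.  187.]
stand 189 [474. 198. 186.] [614. 257. 214.]
[[477. 252. 212.]
 [478. 256. 202.]
 [489. 252. 209.]
 [494. 249. 206.]
 [501. 250. 207.]
 [506. 246. 205.]
 [513. 242. 206.]
 [517. 241. 202.]
 [524. 237. 204.]
 [533. 232. 208.]
 [537. 231. 204.]
 [540. 228. 200.]
 [545. 224. 198.]
 [548. 232. 197.]
 [558. 227. 202.]
 [567. 222. 207.]
 [569. 218. 202.]
 [572. 215. 197.]
 [581. 210. 201.]
 [587. 217. 204.]
 [592. 214. 202.]
 [602. 208. 209.]
 [602. 200. 203.]
 [608. 204. 205.]
 [609. 207. 201.]
 [609. 210. 195.]
 [609. 200. 188.]]
[(np.float64(277.0), np.int64(1)), (np.float64(285.0), np.int64(2)), (np.float64(293.0), np.int64(1)), (np.float64(301.0), np.int64(5)), (np.float64(309.0), np.int64(3)), (np.float64(317.0), np.int64(3)), (np.float64(325.0), np.int64(20)), (np.float64(333.0), np.int64(11)), (np.float64(341.0), np.int64(9)), (np.float64(349.0), np.int64(6)), (np.float64(357.0), np.int64(9)), (np.float64(365.0), np.int64(8)), (np.float64(373.0), np.int64(1)), (
[... 844 characters left out ...]
0), np.int64(96)), (np.float64(581.0), np.int64(4)), (np.float64(589.0), np.int64(2)), (np.float64(597.0), np.int64(3)), (np.float64(605.0), np.int64(3)), (np.float64(613.0), np.int64(0)), (np.float64(621.0), np.int64(0)), (np.float64(629.0), np.int64(0)), (np.float64(637.0), np.int64(0)), (np.float64(645.0), np.int64(0)), (np.float64(653.0), np.int64(0)), (np.float64(661.0), np.int64(0)), (np.float64(669.0), np.int64(0)), (np.float64(677.0), np.int64(0)), (np.float64(685.0), np.int64(0)), (np.float64(693.0), np.int64(0)), (np.float64(701.0), np.int64(2)), (np.float64(709.0), np.int64(4)), (np.float64(717.0), np.int64(22)), (np.float64(725.0), np.int64(18)), (np.float64(733.0), np.int64(1))]
```

View pics/crop0.png

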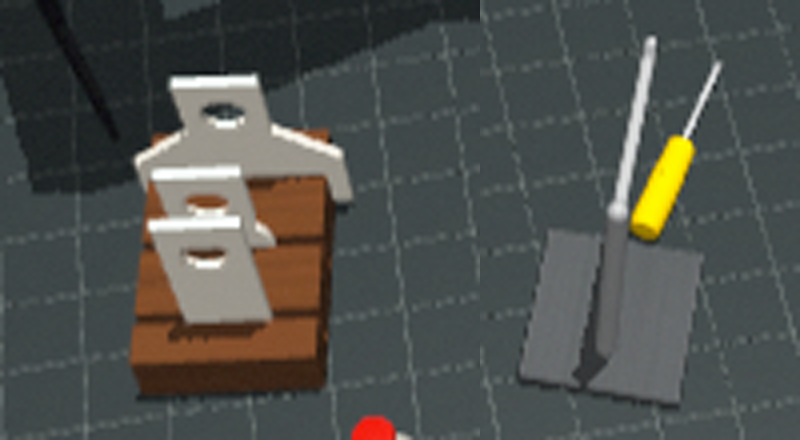

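Run:
```python
from h import *
q=np.load('pics/block.npy')
for n,x0,x1 in(('wide',432,466),('round',495,522),('strap',550,582)):
    m=(q[:,0]>x0)&(q[:,0]<x1)&(q[:,1]>-340)&(q[:,1]<-120); p=q[m]
    for _ in range(3):
        A=np.c_[p[:,1],p[:,2],np.ones(len(p))]; s=np.linalg.lstsq(A,p[:,0],rcond=None)[0]; r=p[:,0]-A@s; p=p[abs(r)<4]
    zt=np.percentile(p[:,2],98); tab=p[p[:,2]>zt-18]
    print(n,len(p),'dx/dy,dx/dz',s[:2].round(3),'ztop',zt.round(1),'tab y',np.percentile(tab[:,1],[1,99]).round(1),'x@tab',tab[:,0].mean().round(1),'sd',r.std().round(2),'y all',np.percentile(p[:,1],[1,99]).round())
q=np.load('pics/stand.npy'); p=q[(q[:,2]>196)&(q[:,2]<215)&(q[:,0]<600)]
c=p.mean(0);w=np.linalg.svd(p[:,:2]-c[:2])[2][0]; w*=-np.sign(w[0])
t=(p[:,:2]-c[:2])@w; print('peg',c.round(1),w.round(3),'t',t.min().round(),t.max().round(),'end',(c[:2]+w*t.max()).round())
# pixel-ray intersections for peg: (crop px -> full) at z=205 (top line) ; crop b offset x=480
z=np.load('pics/scene0.npz')
def ray(u,v,zz):
    a=cv2.undistortPoints(np.array([[[u,v]]],float),z['K'],z['D'])[0,0]; d=z['T'][:3,:3]@np.array([a[0],-a[1],-1]); o=z['T'][:3,3]
    return (o+d*(zz-o[2])/d[2]).round(1)
b=lambda x,y:(305+(x-480)/4-.4,200+y/4-.4); a=lambda x,y:(125+x/4-.4,215+y/4-.4)
print('tip lip top',ray(*b(650,40),213),'peg mid-line',ray(*b(636,118),202),'post top',ray(*b(619,212),208))
print('base corners z12',[ray(*b(*k),12) for k in((548,232),(703,255),(680,402),(520,378))])
print('wide top',ray(*a(170,78),170),ray(*a(257,77),170),'round top',ray(*a(152,172),147),ray(*a(240,170),147),'strap',ray(*a(150,220),180),ray(*a(238,218),180))
print('block corners z50',ray(*a(327,180),50),ray(*a(325,350),50),ray(*a(133,361),50))
```

```text
wide 594 dx/dy,dx/dz [ 0.138 -0.   ] ztop 170.7 tab y [-246.8 -188.1] x@tab 451.6 sd 1.92 y all [-288. -148.]
round 233 dx/dy,dx/dz [ 0.136 -0.004] ztop 149.4 tab y [-264.9 -208. ] x@tab 509.1 sd 1.9 y all [-267. -204.]
strap 478 dx/dy,dx/dz [ 0.132 -0.006] ztop 181.3 tab y [-265.7 -206.8] x@tab 569.5 sd 1.89 y all [-266. -206.]
peg [538.1 231.9 203.6] [-0.928  0.372] t -67.0 68.0 end [475. 257.]
tip lip top [477.3 255.2 213. ] peg mid-line [532.6 233.7 202. ] post top [608.6 205.1 208. ]
base corners z12 [array([498. , 183.6,  12. ]), array([539.1, 294.8,  12. ]), array([657.6, 249.7,  12. ]), array([617.1, 139.1,  12. ])]
wide top [ 440.1 -246.7  170. ] [ 450.  -187.4  170. ] round top [ 500.  -266.8  147. ] [ 509.2 -207.3  147. ] strap [ 559.  -264.6  180. ] [ 568.  -207.3  180. ]
block corners z50 [ 466.4 -157.2   50. ] [ 606.4 -171.4   50. ] [ 590.6 -304.1   50. ]
```

>>> jog_arm(deltas=[{"dz":0.05,"claw":0.6},{"dx":0.27,"dy":0.382,"dz":0.064,"wz":1.149,"claw":0.6},{"dx":0.27,"dy":0.382,"dz":0.064,"wz":1.149,"claw":0.6},{"dx":0.27,"dy":0.382,"dz":0.064,"wz":1.149,"claw":0.6},{"dx":0.27,"dy":0.382,"dz":0.064,"wz":1.149,"claw":0.6},{"dx":0.27,"dy":0.382,"dz":0.064,"wz":1.149,"claw":0.6},{"dx":0.27,"dy":0.382,"dz":0.064,"wz":1.149,"claw":0.6},{"dx":0.27,"dy":0.382,"dz":0.064,"wz":1.149,"claw":0.6},{"dx":0.27,"dy":0.382,"dz":0.064,"wz":1.149,"claw":0.6},{"dx":0.27,"dy":0.382,"dz":0.064,"wz":1.149,"claw":0.6},{"dx":0.27,"dy":0.382,"dz":0.064,"wz":1.149,"claw":0.6},{"dx":0.27,"dy":0.382,"dz":0.064,"wz":1.149,"claw":0.6},{"dx":0.27,"dy":0.382,"dz":0.064,"wz":1.149,"claw":0.6},{"dx":0.27,"dy":0.382,"dz":0.064,"wz":1.149,"claw":0.6}])

```text
validation failed for argument at $.de...
```

Run:
```python
from h import *
shot('wrist','w1'); o=env.get_obs(); print(o['position'],o['orientation'],o['grip_width'])
P,im=cloud('w1'); ok=np.isfinite(P[...,2])
print(imaging.camera_info('wrist')['T_tool_cam'].round(3))
w=im.min(2)>130
for n,z0,z1 in(('wide',164,178),('round',141,153),('strap',175,188)):
    m=ok&(P[...,2]>z0)&(P[...,2]<z1)&(P[...,0]>400)&(P[...,0]<600)&(P[...,1]<-150)&(P[...,1]>-320)
    p=P[m]; print(n,len(p), np.percentile(p,[2,50,98],axis=0).round(1).tolist() if len(p) else '')
```

```text
[ 176.14123711 -599.40464325  235.48789223] [-3.10869555e+00 -4.47248480e-01  8.56877159e-05] 91.34425943145035
[[ 0.00000e+00  9.57000e-01  2.90000e-01  8.26180e+01]
 [ 1.00000e+00 -0.00000e+00 -0.00000e+00  1.28000e-01]
 [-0.00000e+00  2.90000e-01 -9.57000e-01 -1.48574e+02]
 [ 0.00000e+00  0.00000e+00  0.00000e+00  1.00000e+00]]
wide 0 
round 0 
strap 0
```

View pics/w1.png

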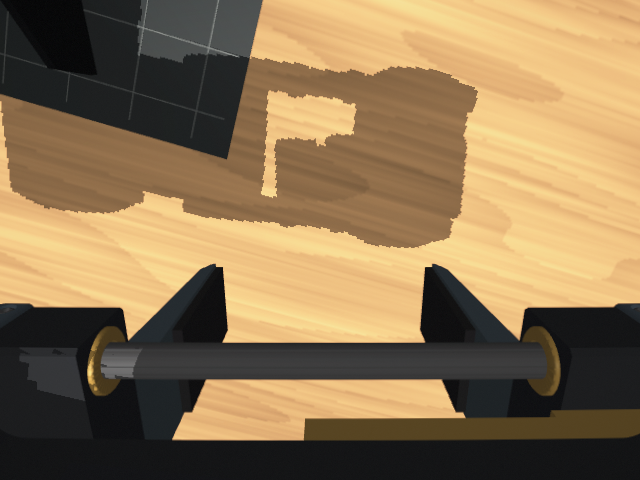

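The move was refused, so this wrist picture is still the start pose: open fingers at (225,330) and (425,330) over bare bench. I'll resend with every key in each row.

>>> jog_arm(deltas=[{"dx":0,"dy":0,"dz":0.05,"wx":0,"wy":0,"wz":0,"claw":0.6},{"dx":0.27,"dy":0.382,"dz":0.064,"wx":0,"wy":0,"wz":1.149,"claw":0.6},{"dx":0.27,"dy":0.382,"dz":0.064,"wx":0,"wy":0,"wz":1.149,"claw":0.6},{"dx":0.27,"dy":0.382,"dz":0.064,"wx":0,"wy":0,"wz":1.149,"claw":0.6},{"dx":0.27,"dy":0.382,"dz":0.064,"wx":0,"wy":0,"wz":1.149,"claw":0.6},{"dx":0.27,"dy":0.382,"dz":0.064,"wx":0,"wy":0,"wz":1.149,"claw":0.6},{"dx":0.27,"dy":0.382,"dz":0.064,"wx":0,"wy":0,"wz":1.149,"claw":0.6},{"dx":0.27,"dy":0.382,"dz":0.064,"wx":0,"wy":0,"wz":1.149,"claw":0.6},{"dx":0.27,"dy":0.382,"dz":0.064,"wx":0,"wy":0,"wz":1.149,"claw":0.6},{"dx":0.27,"dy":0.382,"dz":0.064,"wx":0,"wy":0,"wz":1.149,"claw":0.6},{"dx":0.27,"dy":0.382,"dz":0.064,"wx":0,"wy":0,"wz":1.149,"claw":0.6},{"dx":0.27,"dy":0.382,"dz":0.064,"wx":0,"wy":0,"wz":1.149,"claw":0.6},{"dx":0.27,"dy":0.382,"dz":0.064,"wx":0,"wy":0,"wz":1.149,"claw":0.6},{"dx":0.27,"dy":0.382,"dz":0.064,"wx":0,"wy":0,"wz":1.149,"claw":0.6}])

```text
time: 1.55
position: [445.8, -218.3, 299.8]
orientation: [-2.368, -2.064, 0.0]
wrist_force: [-0.6, -1.4, 0.5]
grip_width: 36.5
finger_force: 0.0
```

Run:
```python
from h import *
shot('wrist','w2'); P,im=cloud('w2'); z=P[...,2]
for n,z0,z1,x0,x1 in(('wide',155,180,430,470),('round',130,155,490,530),('strap',165,190,550,590)):
    m=(z>z0)&(z<z1)&(P[...,0]>x0)&(P[...,0]<x1)&(P[...,1]<-150)&(P[...,1]>-320)
    p=P[m]; print(n,len(p), np.percentile(p,[2,50,98],axis=0).round(1).tolist() if len(p) else '')
```

```text
wide 669 [[442.0, -246.0, 162.6], [447.8, -215.3, 169.8], [453.3, -187.5, 171.1]]
round 879 [[498.7, -265.1, 131.1], [504.6, -234.3, 146.3], [511.2, -207.1, 148.1]]
strap 1462 [[558.8, -264.5, 165.5], [564.4, -233.9, 178.7], [571.3, -206.6, 180.9]]
```

View pics/w2.png

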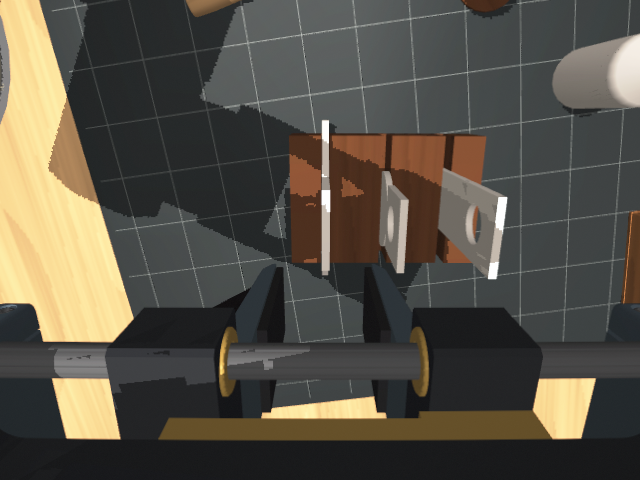

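The wrist view shows the wide plate edge-on at column 325, midway between the fingers at 280 and 370, with no clash with the neighbours. Descend and grip.

>>> jog_arm(deltas=[{"dx":0.0015,"dy":0.001,"dz":-0.03,"wx":0,"wy":0,"wz":0,"claw":0.6},{"dx":0.0015,"dy":0.001,"dz":-0.06,"wx":0,"wy":0,"wz":0,"claw":0.6},{"dx":0.0015,"dy":0.001,"dz":-0.09,"wx":0,"wy":0,"wz":0,"claw":0.6},{"dx":0.0015,"dy":0.001,"dz":-0.11,"wx":0,"wy":0,"wz":0,"claw":0.6},{"dx":0.0015,"dy":0.001,"dz":-0.12,"wx":0,"wy":0,"wz":0,"claw":0.6},{"dx":0.0015,"dy":0.001,"dz":-0.125,"wx":0,"wy":0,"wz":0,"claw":0.6},{"dx":0.0015,"dy":0.001,"dz":-0.125,"wx":0,"wy":0,"wz":0,"claw":0.6},{"dx":0.0015,"dy":0.001,"dz":-0.125,"wx":0,"wy":0,"wz":0,"claw":0.8},{"dx":0.0015,"dy":0.001,"dz":-0.125,"wx":0,"wy":0,"wz":0,"claw":1},{"dx":0.0015,"dy":0.001,"dz":-0.125,"wx":0,"wy":0,"wz":0,"claw":1},{"dx":0.0015,"dy":0.001,"dz":-0.125,"wx":0,"wy":0,"wz":0,"claw":1},{"dx":0.0015,"dy":0.001,"dz":-0.125,"wx":0,"wy":0,"wz":0,"claw":1}])

```text
time: 2.8
position: [447.8, -216.7, 175.3]
orientation: [2.367, 2.065, 0.0]
wrist_force: [-0.8, 0.5, 6.2]
grip_width: 5.6
finger_force: 30.0
```

>>> jog_arm(deltas=[{"dx":0,"dy":0,"dz":0.02,"wx":0,"wy":0,"wz":0,"claw":1},{"dx":0,"dy":0,"dz":0.05,"wx":0,"wy":0,"wz":0,"claw":1},{"dx":0,"dy":0,"dz":0.08,"wx":0,"wy":0,"wz":0,"claw":1},{"dx":0,"dy":0.02,"dz":0.09,"wx":0,"wy":0,"wz":0,"claw":1},{"dx":-0.001,"dy":0.055,"dz":0.09,"wx":0,"wy":0,"wz":-0.02,"claw":1},{"dx":-0.002,"dy":0.095,"dz":0.09,"wx":0,"wy":0,"wz":-0.04,"claw":1},{"dx":-0.003,"dy":0.135,"dz":0.09,"wx":0,"wy":0,"wz":-0.06,"claw":1},{"dx":-0.004,"dy":0.175,"dz":0.09,"wx":0,"wy":0,"wz":-0.08,"claw":1},{"dx":-0.004,"dy":0.215,"dz":0.09,"wx":0,"wy":0,"wz":-0.1,"claw":1},{"dx":-0.005,"dy":0.255,"dz":0.09,"wx":0,"wy":0,"wz":-0.12,"claw":1},{"dx":-0.005,"dy":0.295,"dz":0.09,"wx":0,"wy":0,"wz":-0.14,"claw":1},{"dx":-0.006,"dy":0.335,"dz":0.09,"wx":0,"wy":0,"wz":-0.16,"claw":1},{"dx":-0.006,"dy":0.375,"dz":0.09,"wx":0,"wy":0,"wz":-0.18,"claw":1},{"dx":-0.007,"dy":0.415,"dz":0.085,"wx":0,"wy":0,"wz":-0.2,"claw":1},{"dx":-0.008,"dy":0.45,"dz":0.08,"wx":0,"wy":0,"wz":-0.22,"claw":1},{"dx":-0.008,"dy":0.475,"dz":0.075,"wx":0,"wy":0,"wz":-0.229,"claw":1},{"dx":-0.0085,"dy":0.4865,"dz":0.075,"wx":0,"wy":0,"wz":-0.229,"claw":1},{"dx":-0.0085,"dy":0.4865,"dz":0.075,"wx":0,"wy":0,"wz":-0.229,"claw":1},{"dx":-0.0085,"dy":0.4865,"dz":0.075,"wx":0,"wy":0,"wz":-0.229,"claw":1}])

```text
time: 4.7
position: [439.2, 269.2, 250.0]
orientation: [2.587, 1.782, -0.001]
wrist_force: [0.4, -0.4, -1.1]
grip_width: 6.2
finger_force: 30.0
```

Run:
```python
from h import *
print(env.get_obs()['position'])
for n in('scene','wrist','side'): shot(n,n[0]+'3')
s=cv2.imread('pics/s3.png') 
a=cv2.imread('pics/w3.png')
import numpy as np
shot('scene','sc3'); s=cv2.imread('pics/sc3.png'); c=cv2.resize(s[170:310,270:410],(480,480),interpolation=cv2.INTER_CUBIC)
cv2.imwrite('pics/c3.png',np.hstack([c,cv2.resize(a[:,160:480],(320,480))]))
P,_=cloud('w3'); m=(P[...,2]>194)&(P[...,2]<216)&(P[...,0]>460)&(P[...,0]<600)&(P[...,1]>150)&(P[...,1]<300)
p=P[m]; print(len(p))
if len(p)>20:
    xd=np.array([.934,-.357]);yd=np.array([.357,.934]); q=p[:,:2]-[546.6,228.8]
    t=q@xd; s=q@yd
    for lo in range(-80,80,20):
        k=(t>lo)&(t<lo+20)
        if k.sum(): print(lo,k.sum(),s[k].mean().round(1),np.percentile(s[k],[5,95]).round(1),p[k,2].max().round(1))
    print(t.min(),t.max())
```

```text
[439.1608189  269.17785971 249.99403345]
4709
-80 711 1.9 [-2.8  5.1] 213.9
-60 719 1.4 [-3.3  4.8] 206.3
-40 719 1.0 [-3.8  4.6] 206.5
-20 720 0.8 [-4.1  4.4] 206.3
0 702 0.7 [-4.1  4. ] 206.3
20 693 0.2 [-4.6  3.8] 207.0
40 445 0.4 [-4.6  3.7] 206.5
-79.99084082118623 57.27895199963444
```

View pics/c3.png

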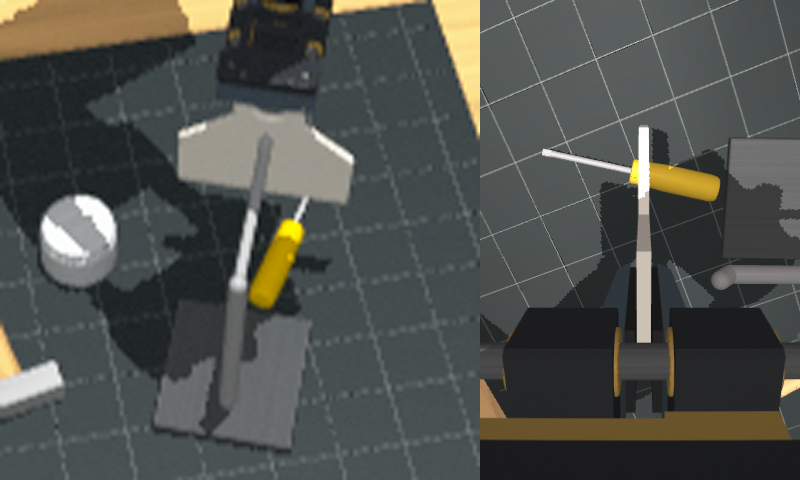

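The scene crop shows the wide plate square in front of the peg's free end, with the knife lying low under it. The wrist cloud puts the peg line +2 mm to the side at the tip and about 0 at the post. Insert along that line, lower and release.

>>> jog_arm(deltas=[{"dx":0.0007,"dy":0.002,"dz":0,"wx":0,"wy":0,"wz":-0.01,"claw":1},{"dx":0.0007,"dy":0.002,"dz":0,"wx":0,"wy":0,"wz":-0.01,"claw":1},{"dx":0.0147,"dy":-0.0034,"dz":0,"wx":0,"wy":0,"wz":-0.01,"claw":1},{"dx":0.0287,"dy":-0.0088,"dz":0,"wx":0,"wy":0,"wz":-0.01,"claw":1},{"dx":0.0417,"dy":-0.0142,"dz":0,"wx":0,"wy":0,"wz":-0.01,"claw":1},{"dx":0.0557,"dy":-0.0196,"dz":0,"wx":0,"wy":0,"wz":-0.01,"claw":1},{"dx":0.0697,"dy":-0.025,"dz":0,"wx":0,"wy":0,"wz":-0.01,"claw":1},{"dx":0.0827,"dy":-0.0304,"dz":0,"wx":0,"wy":0,"wz":-0.01,"claw":1},{"dx":0.0967,"dy":-0.0358,"dz":0,"wx":0,"wy":0,"wz":-0.01,"claw":1},{"dx":0.1107,"dy":-0.0412,"dz":0,"wx":0,"wy":0,"wz":-0.01,"claw":1},{"dx":0.1247,"dy":-0.0466,"dz":0,"wx":0,"wy":0,"wz":-0.01,"claw":1},{"dx":0.1375,"dy":-0.052,"dz":0,"wx":0,"wy":0,"wz":-0.01,"claw":1},{"dx":0.1375,"dy":-0.052,"dz":0,"wx":0,"wy":0,"wz":-0.01,"claw":1},{"dx":0.1375,"dy":-0.052,"dz":-0.006,"wx":0,"wy":0,"wz":-0.01,"claw":1},{"dx":0.1375,"dy":-0.052,"dz":-0.011,"wx":0,"wy":0,"wz":-0.01,"claw":1},{"dx":0.1375,"dy":-0.052,"dz":-0.013,"wx":0,"wy":0,"wz":-0.01,"claw":1},{"dx":0.1375,"dy":-0.052,"dz":-0.013,"wx":0,"wy":0,"wz":-0.01,"claw":1}])

```text
time: 6.6
position: [576.2, 218.0, 236.5]
orientation: [-2.596, -1.769, 0.001]
wrist_force: [0.3, -0.4, -1.8]
grip_width: 5.8
finger_force: 30.0
```

>>> jog_arm(deltas=[{"dx":0,"dy":0,"dz":-0.002,"wx":0,"wy":0,"wz":0,"claw":1},{"dx":0,"dy":0,"dz":-0.002,"wx":0,"wy":0,"wz":0,"claw":0.8},{"dx":0,"dy":0,"dz":-0.002,"wx":0,"wy":0,"wz":0,"claw":0.75},{"dx":0,"dy":0,"dz":-0.002,"wx":0,"wy":0,"wz":0,"claw":0.75},{"dx":0,"dy":0,"dz":0.01,"wx":0,"wy":0,"wz":0,"claw":0.75},{"dx":0,"dy":0,"dz":0.04,"wx":0,"wy":0,"wz":0,"claw":0.7},{"dx":0,"dy":0,"dz":0.08,"wx":0,"wy":0,"wz":0,"claw":0.6},{"dx":0,"dy":0,"dz":0.08,"wx":0,"wy":0,"wz":0,"claw":0.6},{"dx":-0.05,"dy":-0.03,"dz":0.08,"wx":0,"wy":0,"wz":0,"claw":0.6},{"dx":-0.08,"dy":-0.06,"dz":0.08,"wx":0,"wy":0,"wz":0,"claw":0.6},{"dx":-0.08,"dy":-0.06,"dz":0.08,"wx":0,"wy":0,"wz":0,"claw":0.6}])

```text
time: 7.7
position: [492.2, 155.3, 317.3]
orientation: [-2.597, -1.767, 0.004]
wrist_force: [0.3, 0.2, -0.3]
grip_width: 36.4
finger_force: 0.0
```

Run:
```python
from h import *
print(env.get_obs()['position'])
shot('wrist','w4');shot('scene','sc4')
s=cv2.imread('pics/sc4.png'); a=cv2.imread('pics/w4.png')
c=cv2.resize(s[170:310,270:410],(480,480),interpolation=cv2.INTER_CUBIC)
cv2.imwrite('pics/c4.png',np.hstack([c,cv2.resize(a[:,160:480],(320,480))]))
P,im=cloud('sc4'); q=P-[546.6,228.8,200.5]; t=q[...,0]*.934-q[...,1]*.357; sd=q[...,0]*.357+q[...,1]*.934
m=(P[...,2]>212)&(P[...,2]<235)&(t>-20)&(t<56)&(abs(sd)<60)
print(m.sum()); 
if m.sum(): print('tab t,s,z',[np.percentile(k[m],[5,50,95]).round(1) for k in(t,sd,P[...,2])])
```

```text
[492.15553705 155.26891438 317.29665893]
114
tab t,s,z [array([30.4, 36. , 39.7]), array([-26.2,   0.4,  26.1]), array([213.3, 223.6, 230.2])]
```

View pics/c4.png

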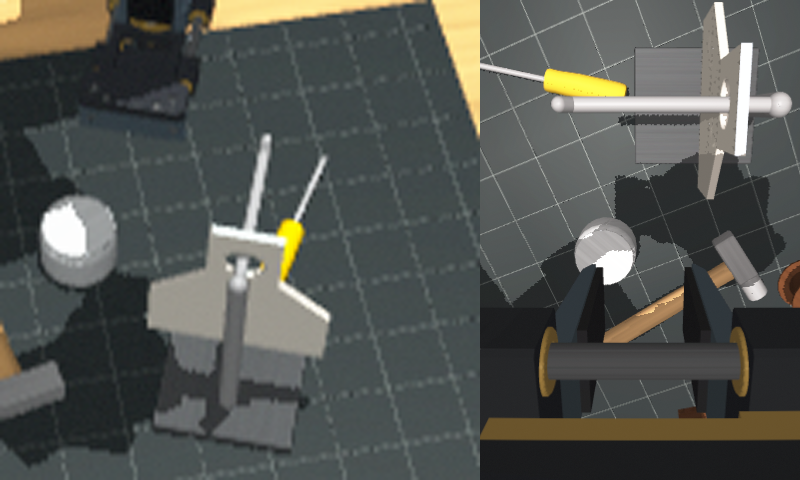

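The wide template hangs upright on the peg, hole over peg at about (240,270) in the crop, near the post. Now back to the round one.

```bash
python3 -c "
from h import *
print(env.get_obs()['position'],env.get_obs()['orientation'])"
```

```text
[496.42112768 157.39704548 318.00211733] [2.59701097e+00 1.76685030e+00 2.33241339e-03]
```

>>> jog_arm(deltas=[{"dx":0.001,"dy":-0.04,"dz":0,"wx":0,"wy":0,"wz":0.03,"claw":0.6},{"dx":0.002,"dy":-0.08,"dz":0,"wx":0,"wy":0,"wz":0.06,"claw":0.6},{"dx":0.003,"dy":-0.12,"dz":0,"wx":0,"wy":0,"wz":0.09,"claw":0.6},{"dx":0.004,"dy":-0.16,"dz":0,"wx":0,"wy":0,"wz":0.12,"claw":0.6},{"dx":0.005,"dy":-0.2,"dz":0,"wx":0,"wy":0,"wz":0.15,"claw":0.6},{"dx":0.006,"dy":-0.24,"dz":0,"wx":0,"wy":0,"wz":0.18,"claw":0.6},{"dx":0.007,"dy":-0.28,"dz":0,"wx":0,"wy":0,"wz":0.21,"claw":0.6},{"dx":0.008,"dy":-0.32,"dz":-0.01,"wx":0,"wy":0,"wz":0.239,"claw":0.6},{"dx":0.009,"dy":-0.36,"dz":-0.02,"wx":0,"wy":0,"wz":0.239,"claw":0.6},{"dx":0.009,"dy":-0.385,"dz":-0.03,"wx":0,"wy":0,"wz":0.239,"claw":0.6},{"dx":0.009,"dy":-0.394,"dz":-0.04,"wx":0,"wy":0,"wz":0.239,"claw":0.6},{"dx":0.009,"dy":-0.394,"dz":-0.04,"wx":0,"wy":0,"wz":0.239,"claw":0.6},{"dx":0.009,"dy":-0.394,"dz":-0.04,"wx":0,"wy":0,"wz":0.239,"claw":0.6}])

```text
time: 9.1
position: [506.2, -235.3, 277.0]
orientation: [-2.367, -2.066, -0.0]
wrist_force: [-0.7, 0.9, -0.4]
grip_width: 36.6
finger_force: 0.0
```

Run:
```python
from h import *
shot('wrist','w5'); print(env.get_obs()['position'],env.get_obs()['orientation']); P,im=cloud('w5'); z=P[...,2]
for n,z0,z1,x0,x1 in(('round',144,152,490,530),('strap',175,190,550,590)):
    m=(z>z0)&(z<z1)&(P[...,0]>x0)&(P[...,0]<x1)&(P[...,1]<-150)&(P[...,1]>-320)
    p=P[m]; print(n,len(p), np.percentile(p,[2,50,98],axis=0).round(1).tolist() if len(p) else '')
    if len(p)>20: 
        k=np.polyfit(p[:,1],p[:,0],1); r=p[:,0]-np.polyval(k,p[:,1]); print(k[0].round(3),'x at -236',np.polyval(k,-236).round(1),np.percentile(r,[3,97]).round(1))
```

```text
[ 506.2375576  -235.09164302  277.38792738] [2.36604158e+00 2.06637314e+00 6.04918542e-04]
round 635 [[500.0, -265.0, 145.4], [505.6, -235.7, 146.8], [511.1, -207.9, 148.3]]
0.136 x at -236 505.6 [-2.6  2.6]
strap 1019 [[559.6, -264.5, 175.4], [565.7, -234.5, 179.7], [571.7, -206.9, 181.1]]
0.139 x at -236 565.5 [-2.7  3.3]
```

View pics/w5.png

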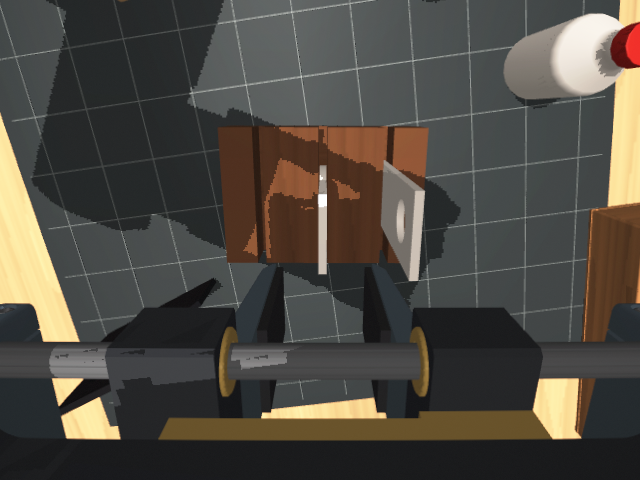

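The round plate is at column 323, centred between the fingers, and the strap at 400 is clear. Descend, grip and lift.

>>> jog_arm(deltas=[{"dx":0,"dy":0,"dz":-0.03,"wx":0,"wy":0,"wz":0,"claw":0.6},{"dx":0,"dy":0,"dz":-0.06,"wx":0,"wy":0,"wz":0,"claw":0.6},{"dx":0,"dy":0,"dz":-0.09,"wx":0,"wy":0,"wz":0,"claw":0.6},{"dx":0,"dy":0,"dz":-0.11,"wx":0,"wy":0,"wz":0,"claw":0.6},{"dx":0,"dy":0,"dz":-0.12,"wx":0,"wy":0,"wz":0,"claw":0.6},{"dx":0,"dy":0,"dz":-0.1245,"wx":0,"wy":0,"wz":0,"claw":0.6},{"dx":0,"dy":0,"dz":-0.1245,"wx":0,"wy":0,"wz":0,"claw":0.6},{"dx":0,"dy":0,"dz":-0.1245,"wx":0,"wy":0,"wz":0,"claw":0.8},{"dx":0,"dy":0,"dz":-0.1245,"wx":0,"wy":0,"wz":0,"claw":1},{"dx":0,"dy":0,"dz":-0.1245,"wx":0,"wy":0,"wz":0,"claw":1},{"dx":0,"dy":0,"dz":-0.1245,"wx":0,"wy":0,"wz":0,"claw":1},{"dx":0,"dy":0,"dz":-0.1245,"wx":0,"wy":0,"wz":0,"claw":1}])

```text
time: 10.35
position: [505.8, -236.3, 152.7]
orientation: [2.367, 2.065, 0.0]
wrist_force: [-0.5, -0.2, 4.7]
grip_width: 5.9
finger_force: 30.0
```

>>> jog_arm(deltas=[{"dx":0,"dy":0,"dz":0.02,"wx":0,"wy":0,"wz":0,"claw":1},{"dx":0,"dy":0,"dz":0.05,"wx":0,"wy":0,"wz":0,"claw":1},{"dx":0,"dy":0,"dz":0.08,"wx":0,"wy":0,"wz":0,"claw":1},{"dx":0,"dy":0.01,"dz":0.105,"wx":0,"wy":0,"wz":0,"claw":1},{"dx":-0.005,"dy":0.05,"dz":0.105,"wx":0,"wy":0,"wz":-0.02,"claw":1},{"dx":-0.01,"dy":0.09,"dz":0.105,"wx":0,"wy":0,"wz":-0.04,"claw":1},{"dx":-0.016,"dy":0.13,"dz":0.105,"wx":0,"wy":0,"wz":-0.06,"claw":1},{"dx":-0.022,"dy":0.17,"dz":0.105,"wx":0,"wy":0,"wz":-0.08,"claw":1},{"dx":-0.028,"dy":0.21,"dz":0.105,"wx":0,"wy":0,"wz":-0.1,"claw":1},{"dx":-0.034,"dy":0.25,"dz":0.105,"wx":0,"wy":0,"wz":-0.12,"claw":1},{"dx":-0.04,"dy":0.29,"dz":0.105,"wx":0,"wy":0,"wz":-0.14,"claw":1},{"dx":-0.046,"dy":0.33,"dz":0.105,"wx":0,"wy":0,"wz":-0.16,"claw":1},{"dx":-0.052,"dy":0.37,"dz":0.105,"wx":0,"wy":0,"wz":-0.18,"claw":1},{"dx":-0.058,"dy":0.41,"dz":0.105,"wx":0,"wy":0,"wz":-0.2,"claw":1},{"dx":-0.064,"dy":0.45,"dz":0.1,"wx":0,"wy":0,"wz":-0.22,"claw":1},{"dx":-0.066,"dy":0.485,"dz":0.0975,"wx":0,"wy":0,"wz":-0.239,"claw":1},{"dx":-0.066,"dy":0.503,"dz":0.0975,"wx":0,"wy":0,"wz":-0.239,"claw":1},{"dx":-0.066,"dy":0.508,"dz":0.0975,"wx":0,"wy":0,"wz":-0.239,"claw":1},{"dx":-0.066,"dy":0.508,"dz":0.0975,"wx":0,"wy":0,"wz":-0.239,"claw":1}])

```text
time: 12.25
position: [439.6, 272.0, 249.8]
orientation: [2.596, 1.77, -0.0]
wrist_force: [1.0, -0.4, -0.8]
grip_width: 5.8
finger_force: 30.0
```

Run:
```python
from h import *
print(env.get_obs()['position'])
shot('scene','sc6'); s=cv2.imread('pics/sc6.png')
shot('wrist','w6'); a=cv2.imread('pics/w6.png')
c=cv2.resize(s[170:310,270:410],(480,480),interpolation=cv2.INTER_CUBIC)
cv2.imwrite('pics/c6.png',np.hstack([c,cv2.resize(a[:,160:480],(320,480))]))
```

```text
[439.59576024 272.00796003 249.8040444 ]
```

View pics/c6.png

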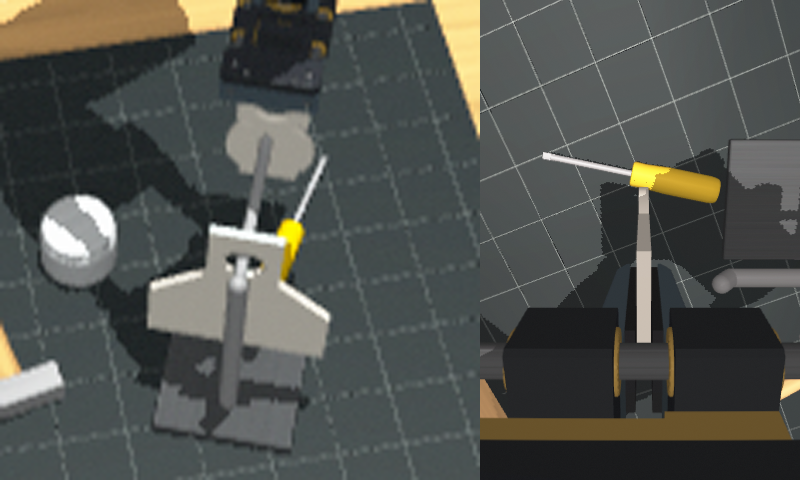

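The round plate is in front of the peg tip and the wide one still hangs well back. Insert to about 25 mm short of mid-peg, lower and release.

>>> jog_arm(deltas=[{"dx":0.014,"dy":-0.0055,"dz":0,"wx":0,"wy":0,"wz":0,"claw":1},{"dx":0.028,"dy":-0.011,"dz":0,"wx":0,"wy":0,"wz":0,"claw":1},{"dx":0.042,"dy":-0.0165,"dz":0,"wx":0,"wy":0,"wz":0,"claw":1},{"dx":0.056,"dy":-0.022,"dz":0,"wx":0,"wy":0,"wz":0,"claw":1},{"dx":0.07,"dy":-0.0275,"dz":0,"wx":0,"wy":0,"wz":0,"claw":1},{"dx":0.0837,"dy":-0.033,"dz":0,"wx":0,"wy":0,"wz":0,"claw":1},{"dx":0.0837,"dy":-0.033,"dz":0,"wx":0,"wy":0,"wz":0,"claw":1},{"dx":0.0837,"dy":-0.033,"dz":-0.006,"wx":0,"wy":0,"wz":0,"claw":1},{"dx":0.0837,"dy":-0.033,"dz":-0.012,"wx":0,"wy":0,"wz":0,"claw":1},{"dx":0.0837,"dy":-0.033,"dz":-0.0145,"wx":0,"wy":0,"wz":0,"claw":1},{"dx":0.0837,"dy":-0.033,"dz":-0.0145,"wx":0,"wy":0,"wz":0,"claw":1},{"dx":0.0837,"dy":-0.033,"dz":-0.0145,"wx":0,"wy":0,"wz":0,"claw":0.8},{"dx":0.0837,"dy":-0.033,"dz":-0.0145,"wx":0,"wy":0,"wz":0,"claw":0.75},{"dx":0.0837,"dy":-0.033,"dz":-0.0145,"wx":0,"wy":0,"wz":0,"claw":0.75},{"dx":0.0837,"dy":-0.033,"dz":0,"wx":0,"wy":0,"wz":0,"claw":0.75},{"dx":0.0837,"dy":-0.033,"dz":0.03,"wx":0,"wy":0,"wz":0,"claw":0.7},{"dx":0.0837,"dy":-0.033,"dz":0.07,"wx":0,"wy":0,"wz":0,"claw":0.7},{"dx":0.06,"dy":-0.08,"dz":0.08,"wx":0,"wy":0,"wz":0,"claw":0.7},{"dx":0.03,"dy":-0.12,"dz":0.08,"wx":0,"wy":0,"wz":0,"claw":0.7},{"dx":0.03,"dy":-0.12,"dz":0.08,"wx":0,"wy":0,"wz":0,"claw":0.7}])

```text
time: 14.35
position: [466.8, 148.9, 330.6]
orientation: [2.598, 1.766, -0.001]
wrist_force: [-0.4, 0.1, -0.8]
grip_width: 27.2
finger_force: 0.0
```

>>> jog_arm(deltas=[{"dx":0,"dy":0,"dz":0,"wx":0,"wy":0,"wz":0,"claw":0.7},{"dx":0,"dy":0,"dz":0,"wx":0,"wy":0,"wz":0,"claw":0.7},{"dx":0,"dy":0,"dz":0,"wx":0,"wy":0,"wz":0,"claw":0.7},{"dx":0,"dy":0,"dz":0,"wx":0,"wy":0,"wz":0,"claw":0.7},{"dx":0,"dy":0,"dz":0,"wx":0,"wy":0,"wz":0,"claw":0.7},{"dx":0,"dy":0,"dz":0,"wx":0,"wy":0,"wz":0,"claw":0.7},{"dx":0,"dy":0,"dz":0,"wx":0,"wy":0,"wz":0,"claw":0.7},{"dx":0,"dy":0,"dz":0,"wx":0,"wy":0,"wz":0,"claw":0.7},{"dx":0,"dy":0,"dz":0,"wx":0,"wy":0,"wz":0,"claw":0.7},{"dx":0,"dy":0,"dz":0,"wx":0,"wy":0,"wz":0,"claw":0.7}])

```text
time: 15.35
position: [469.7, 151.9, 329.9]
orientation: [-2.597, -1.768, 0.0]
wrist_force: [0.9, -0.3, -0.1]
grip_width: 27.4
finger_force: 0.0
```

Run:
```python
from h import *
shot('scene','sc7'); s=cv2.imread('pics/sc7.png'); shot('wrist','w7'); a=cv2.imread('pics/w7.png')
cv2.imwrite('pics/c7.png',np.hstack([cv2.resize(s[170:330,120:400],(480,274)),cv2.resize(a[:,160:480],(183,274))]))
P,im=cloud('sc7'); q=P-[546.6,228.8,200.5]; t=q[...,0]*.934-q[...,1]*.357; sd=q[...,0]*.357+q[...,1]*.934
for lo,hi in((-50,5),(10,56)):
    m=(P[...,2]>214)&(P[...,2]<240)&(t>lo)&(t<hi)&(abs(sd)<60)
    print(m.sum(),[np.percentile(k[m],[5,50,95]).round(1) for k in(t,sd,P[...,2])])
```

```text
100 [array([-27.7, -21.6, -18.1]), array([-26.6,   0.8,  27.7]), array([215.1, 223.7, 230.6])]
102 [array([30.4, 35.9, 38.7]), array([-26.4,   0.1,  26.5]), array([215. , 223.9, 231.5])]
```

View pics/c7.png

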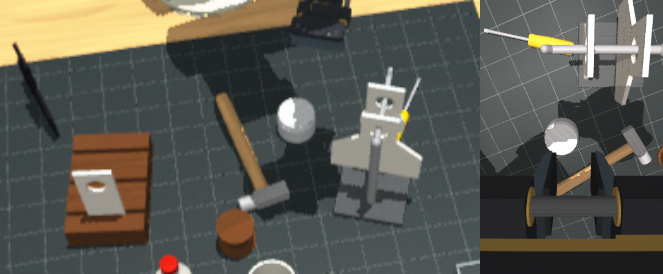

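Both plates hang on the peg, the round one at about (385,100) in front of the wide one at (378,140). The strap stands in its groove at (97,190), the other things on the bench are undisturbed and the gripper is clear.

```bash
python3 -c "
from bench import env
print(env.hand_in())"
```

```text
the job is handed in; nothing more can be done
None
```

I hung the wide template on the steel peg, then the round one in front of it. The last pictures show both hanging free, the strap template still in its groove and nothing else disturbed. I handed the job in after about 15 s of robot time; the hand-in gave no verdict.

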